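# Roll a veneer picture sheet home on its mounting jig

## Robot

A 7-joint arm with a two-finger parallel gripper is mounted at the origin on the work surface. World frame = base frame: x ahead of the robot, y to its left, z up, the work surface at z = 0. Lengths are in m, angles in rad, forces in N, time in s.
With the tool pointing down it reaches from about 0.35 to 0.9 m from the base axis. Payload 8.1 kg.
Tool frame: the origin (TCP) lies at the very end of the fingers, on their centre line; the grasp point (between the pads) lies 19 mm behind it; x points along the fingers, y is the direction in which the jaws open and shut, and the axes are right-handed (so a half turn about x gives the same grasp; the last joint's range is limited). The gripper opens to 92 mm and grips with 3 to 60 N. Pads are 19 mm wide; open, the fingers measure 130 mm over their backs; the gripper's body (75 mm by 190 mm) begins 47 mm behind the grasp point.
Start: joints at [1.217, 0.434, 0.025, 1.573, -0.012, 1.134, -0.075], TCP at [0.155, -0.605, 0.227] pointing down, gripper open.
Joint ranges: [-2.62, 2.62], [-0.44, 2.09], [-1.27, 1.32], [0.08, 2.57], [-1.32, 4.46], [0.12, 2], [-2.74, 2.74]. Speed limits (rad/s): [2.22, 2.22, 3.01, 3.01, 3.14, 3.14, 3.14].

## Interface

Orientations are given as a rotation vector (axis times angle).
In Python, from cell import * gives the robot as it stands.
- The arm moves only by the shell command python3 -m handwheel 'ROWS' [FORCE]. ROWS is JSON, a list of rows, each a list of 7 numbers: the opening, from 0 (shut) to 1 (fully open), then the shift along the tool's x, y, z in m, then the turn, a rotation vector about the tool's x, y, z in rad. A call has 1 to 10 rows; each row shifts and turns the commanded pose from where the row before left it, along the tool's axes as they then stand; what a row does not reach is not made up. A row lasts 1/10 s, in which the tool goes at most 50 mm and 8.59 degrees, less where a joint would pass 70% of its speed; a pose out of reach is approached as far as the arm can. A call is refused whole if a number of a shift passes 0.05 or a number of a turn 0.15, either way. A call with a gripper value outside its range is refused whole. The fingers move at their own pace and stop on an object; FORCE is the grip in N (left out, the last holds). Time passes only in rows, so rows that do not move let the fingers close. It gives the time, the measured TCP pose, the force and the opening at its end, in the units of the state.
- observe(): the state, without advancing time (a new reading comes with each control period).
- get_image(name): name is "side" or "top" or "wrist"; returns (picture, depth): 384x512x3 uint8, blue, green, red; 384x512 float32, m along the optical axis (not along the pixel's ray), 0 where there is no reading.
- get_calibration(name): a dict with "camera_matrix" (3x3 intrinsics, pixels), "pose" (4x4, takes a point from camera to world coordinates). Camera axes: x right, y down, z forward; pixel columns grow to the right and rows downward; lengths in m; the calibration is good to about 2 mm. A picture is of the moment at which its call begins: read the wrist's pose just before it. get_calibration takes no time and is no camera call; for the wrist camera it gives the pose at the moment of the call.
- sign_off(): hands the job in, once; it reports no verdict.
The state is a dict: "clock": time; "joints": joint angles; "dq": joint speeds; "joint_efforts": joint torques, N m; "position": TCP position; "ee_rot": TCP orientation; "force": force on the tool from outside, world axes, zero at the start; "ft_torque": the same for the moment, N m; "width": opening from 0.0 (shut) to 1.0 (fully open).
Only numpy, scipy, OpenCV 4.12 (cv2) and the standard library are available. Lean on these libraries where they do the work, as an engineer would, in place of code of your own. Each camera call takes 0.05 s, during which the arm holds its last target. There are 200 camera calls.

## Task

Take the hand roller from its stand and roll it along the sheet of seven veneer strips on the mounting jig, from end to end, pressing steadily with about 15 N so that every strip is pressed fully home; more than 30 N crushes the veneer, and only the roller may touch the jig. Then put the roller back upright in its stand, let go, and leave everything else on the stall where it is.

Things in the scene. Friction and masses are not known exactly. Their poses are not given: they have to be found in the camera images.
- panel: The mounting jig, fixed to the table: plywood base 290 x 130 x 7 mm, origin at the centre of its underside; x along its length, y across, z up. On it stands a rigid wooden bed with a flat veneer sheet of seven separate strips side by side along x: strip1 to strip7 with centres at x = -84, -56, -28, 0, 28, 56, 84 mm, each 27 mm (x) by 92 mm (y).
- sheet_mid (a point): Nominal middle of the pressed-home sheet, 36 mm above the jig's origin (same axes). A strip not yet pressed is 3 mm proud. The bed is packed up by hand: its height differs from nominal by up to 6 mm and it slopes along x by up to 0.03 rad (3 mm more at either end), which this point does not show: feel for it. Level with home strips, a fixed land 19 mm long lies past each end strip.
- roller_grip (a point): Centre of the hand roller's upright wooden handle: 22 mm (x) by 34 mm (y), 60 mm tall. It is 84 mm above the lowest line of the rubber wheel. y lies along the axle, z up, it rolls along x; same either way round. An aluminium cross bar, 44 mm (x) by 125 mm (y), has its top 30 mm under this point. Roller mass about 0.4 kg (0.28 to 0.56).
- roller_axle (a point): Centre of the roller's wheel (same axes), 64 mm under the handle's centre. The wheel is 40 mm in diameter, 104 mm wide along y and turns freely. Two side plates, 44 mm long in x, outside the wheel's ends at y = -60 and 60 mm, reach 12 mm below this point; they carry the roller in its stand.
- roller: The whole hand roller; origin on the lowest line of the wheel, 84 mm under the handle's centre; same axes.
- wheel (a joint): Turn of the roller's wheel in its frame, rad, any number of turns, 0 at the start; 1 rad is 20 mm of rolling; the sign follows the direction.
- stand_seat (a point): The roller's grey stand, fixed to the table, 70 mm (x) by 160 mm (y): its centre, at the height of the two flat pads that carry the roller's side plates, 20 mm above the table. y lies along the parked roller's axle. Lips 10 mm high round each pad leave the roller 4 mm of play each way in x, 3 mm in y. Parked, the handle's centre is 76 mm above this point.
- strip1 (a joint): How far strip 1 of the sheet has been pressed in, m: 0 standing 3 mm proud, 0.003 fully home. It is a tight press fit: it moves only under about 9 N, and stays where it is left.
- strip2 (a joint): How far strip 2 of the sheet has been pressed in, m: 0 standing 3 mm proud, 0.003 fully home. It is a tight press fit: it moves only under about 9 N, and stays where it is left.
- strip3 (a joint): How far strip 3 of the sheet has been pressed in, m: 0 standing 3 mm proud, 0.003 fully home. It is a tight press fit: it moves only under about 9 N, and stays where it is left.
- strip4 (a joint): How far strip 4 of the sheet has been pressed in, m: 0 standing 3 mm proud, 0.003 fully home. It is a tight press fit: it moves only under about 9 N, and stays where it is left.
- strip5 (a joint): How far strip 5 of the sheet has been pressed in, m: 0 standing 3 mm proud, 0.003 fully home. It is a tight press fit: it moves only under about 9 N, and stays where it is left.
- strip6 (a joint): How far strip 6 of the sheet has been pressed in, m: 0 standing 3 mm proud, 0.003 fully home. It is a tight press fit: it moves only under about 9 N, and stays where it is left.
- strip7 (a joint): How far strip 7 of the sheet has been pressed in, m: 0 standing 3 mm proud, 0.003 fully home. It is a tight press fit: it moves only under about 9 N, and stays where it is left.
- tape: Bystander: roll of card tape, ring 64 mm across, 24 mm high; origin at the centre of its underside.
- tin: Bystander: small round jar 52 mm across, 45 mm high; origin at the centre of its underside.
- canvas: Bystander: stretched canvas lying face down, 130 x 170 x 18 mm; origin at the centre of its underside.
- cards: Bystander: white box of cards 80 x 110 x 30 mm; origin at the centre of its underside.
- brush: Bystander: paint brush lying on the table, 200 mm long; origin under its middle.
- mug: Bystander: white mug 76 mm across, 80 mm high; origin at the centre of its underside.
- block: Bystander: cork block 50 x 90 x 35 mm; origin at the centre of its underside.
Mind the look-alikes: they are no part of the job. What is shaped like the roller but orange or purple is not meant.

How it is judged:
On the way, in this order (a step that is already met when the one before it is completed fails the run):
1. the roller is lifted out of its stand (z of roller_grip in the frame of stand_seat above 0.106 m), for 0.2 s.
2. the roller bears on the sheet and its wheel has rolled at least 80 mm (contact force between roller and panel above 3 N and (value of joint wheel above 4 rad or value of joint wheel below -4 rad)).
3. all seven strips are pressed home (value of joint each of strip1, strip2, strip3, strip4, strip5, strip6, strip7 above 0.0022 m), for 0.2 s.
At the end, for the whole second after the job is handed in: All seven strips are home (each pressed in by more than 2.2 of its 3 mm), and the roller stands at rest and released in its stand: handle centre within 12 mm of the stand's centre seen from above, 72 to 80 mm above the pads, upright within 0.08 rad, axle along the stand within 0.2 rad (all of step 3 and horizontal distance between roller_grip and stand_seat below 0.012 m and z of roller_grip in the frame of stand_seat between 0.072 and 0.08 m and angle between roller_grip's own z axis and vertical below 0.08 rad and angle between the y axis of roller_grip and the y axis of stand_seat, either way round below 0.2 rad and linear speed of roller below 0.02 m/s); the robot touches nothing.
It fails at once if the roller bears on the jig with more than 30 N (contact force between roller and panel above 30 N).
It fails at once if the arm or the fingers touch the jig (contact force between any of the arm, the fingers and panel above 1 N).
It fails at once if a bystander is moved by more than 20 mm (distance of any of tape, tin, canvas, cards, brush, mug, block from where it was at the start of the episode above 0.02 m).
It also fails if it takes over 72 s, if anything falls off the work surface, if the arm or the gripper's body presses on something with over 40 N, if the wrist force passes 120 N, or if a joint passes its speed limit or range.

## Working session

There is one attempt and no reset: what is moved stays moved. The work goes in short steps, Python scripts to look and compute and a shell command to move; the robot and the scene stay as the last step left them, time stands still between calls to the robot, and variables do not carry over. Pictures are saved under pics/ and viewed, about 8 in all and at most 12, crops included, and the job is handed in when it is done.

```bash
mkdir -p pics; ls; python3 - <<'E'
from cell import *
import cv2
o=observe(); print(o)
for n in("top","side"):
    p,d=get_image(n); cv2.imwrite(f"pics/{n}0.png",p)
    c=get_calibration(n); print(n,c)
    import numpy as np; np.savez(f"{n}0.npz",p=p,d=d,K=c["camera_matrix"],T=c["pose"])
E
```

```text
pics
{'clock': 0.0, 'joints': array([ 1.21737367,  0.43522346,  0.02497636,  1.5740632 , -0.01159458,
        1.13398807, -0.07512113]), 'dq': array([ 6.59904920e-04, -1.48311287e-03,  6.45683050e-05,  6.87374485e-05,
       -6.05748798e-04, -4.36396420e-04, -6.39654642e-05]), 'joint_efforts': array([ 9.28384070e-04, -6.67837501e+01,  9.85573791e-01, -3.14466083e+01,
       -6.04908471e-02,  4.26350115e-02,  1.75963023e-04]), 'position': array([ 0.15494637, -0.60498263,  0.22595782]), 'ee_rot': array([ 2.08826288,  0.26479997, -2.08897139]), 'force': array([-0.34230252, -0.53121613,  0.09807378]), 'ft_torque': array([0.00940754, 0.06000023, 0.03881289]), 'width': 1.0014754933154553}
top {'camera_matrix': array([[371.69454359,   0.        , 254.8461363 ],
       [  0.        , 371.69454359, 193.55607055],
       [  0.        ,   0.        ,   1.        ]]), 'pose': array([[-0.01386832, -0.98222943,  0.1871711 ,  0.29399898],
       [-0.99989096,  0.01267322, -0.00758021,  0.04914321],
       [ 0.00507345, -0.18725582, -0.98229808,  1.3169072 ],
       [ 0.        ,  0.        ,  0.        ,  1.        ]])}
side {'camera_matrix': array([[438.12632608,   0.        , 246.50307624],
       [  0.        , 438.12632608, 195.04364246],
       [  0.        ,   0.        ,   1.        ]]), 'pose': array([[-0.98052683, -0.11925894,  0.15602708,  0.36137297],
       [-0.19619969,  0.62940648, -0.7518997 ,  0.98023529],
       [-0.00853369, -0.76787029, -0.64054851,  0.88669825],
       [ 0.        ,  0.        ,  0.        ,  1.        ]])}
```

View pics/top0.png

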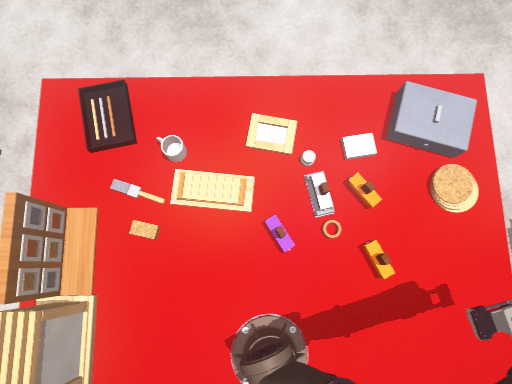

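View pics/side0.png

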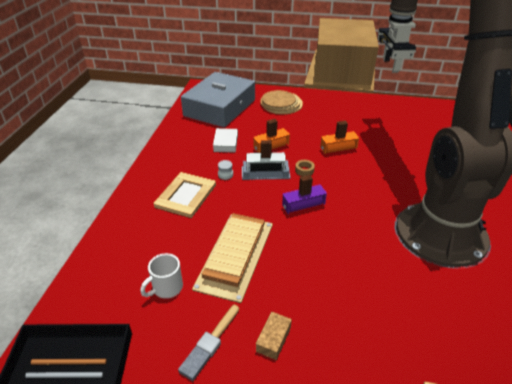

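The top view shows the jig at (212,190). The grey roller is in its stand at (319,193), with its handle at (324,187). The purple (280,233) and orange (364,190), (379,259) ones are the look-alikes. The tape is at (332,229) and the tin at (308,157), both close to the stand.

```bash
cat > h.py <<'E'
import numpy as np, cv2
def cloud(d,K,T):
    v,u=np.mgrid[:d.shape[0],:d.shape[1]]
    P=np.stack([(u-K[0,2])/K[0,0]*d,(v-K[1,2])/K[1,1]*d,d],-1)
    return P@T[:3,:3].T+T[:3,3]
def rect(P,name):
    if len(P)<5: print(name,len(P)); return
    r=cv2.minAreaRect((P[:,:2]*1000).astype(np.float32)); b=cv2.boxPoints(r)
    e=b[1]-b[0]; f=b[2]-b[1]; L=e if np.hypot(*e)>np.hypot(*f) else f
    print(name,len(P),"c",np.round(r[0],1),"size",np.round(r[1],1),"long dir deg",round(np.degrees(np.arctan2(L[1],L[0])),2),"z med",np.round(np.median(P[:,2])*1000,1))
E
python3 - <<'E'
from h import *
f=np.load("top0.npz"); W=cloud(f["d"],f["K"],f["T"]); p=f["p"]
hsv=cv2.cvtColor(p,cv2.COLOR_BGR2HSV)
red=(cv2.inRange(hsv,(0,200,60),(6,255,255))>0)|(cv2.inRange(hsv,(174,200,60),(180,255,255))>0)
print("table z",np.median(W[200:260,200:250,2]))
box=np.zeros(red.shape,bool); box[165:222,300:340]=1
for lo,hi,n in((.005,.04,"stand"),(.05,.085,"bar"),(.108,.14,"handle")):
    m=box&~red&(W[...,2]>lo)&(W[...,2]<hi); rect(W[m],n)
box[:]=0; box[160:220,160:265]=1
for lo,hi,n in((.002,.013,"base"),(.02,.055,"bed")):
    m=box&~red&(W[...,2]>lo)&(W[...,2]<hi); rect(W[m],n)
P=W[m];
c=P.mean(0);A=np.c_[P[:,:2]-c[:2],np.ones(len(P))];print("bed plane",np.linalg.lstsq(A,P[:,2],rcond=None)[0])
f=np.load("side0.npz"); S=cloud(f["d"],f["K"],f["T"])
h=S[(S[...,2]>.108)&(S[...,2]<.14)&(abs(S[...,0]-.47)<.1)&(abs(S[...,1]+.13)<.08)]; rect(h,"handle side")
v=S[(S[...,2]>.002)&(S[...,2]<.013)&(abs(S[...,0]-.47)<.15)&(abs(S[...,1]-.17)<.2)]; rect(v,"base side")
for q in [(-.1,-.6)]: pass
x=p[150:235,260:400]; cv2.imwrite("pics/crop.png",cv2.resize(np.hstack([p[150:235,260:345],p[150:235,165:265]]),None,fx=4,fy=4,interpolation=cv2.INTER_CUBIC))
E
```

```text
table z 0.0016768195756835524
stand 445 c [ 543.  -193.6] size [140.2 208. ] long dir deg -1.01 z med 9.6
bar 384 c [ 540.8 -189. ] size [125.   45.1] long dir deg 13.28 z med 67.4
handle 81 c [ 540.6 -188.3] size [33.4 22. ] long dir deg 14.79 z med 126.9
base 1416 c [575.5 194.9] size [380.  192.1] long dir deg 89.28 z med 6.7
bed 1839 c [552.9 215.2] size [287.7 156.7] long dir deg 73.09 z med 43.5
bed plane [ 0.02642071 -0.00011274  0.0429225 ]
handle side 86 c [ 475.7 -117.8] size [ 34.9 213. ] long dir deg -45.84 z med 121.1
base side 1263 c [470.4 170.4] size [399.5 298.5] long dir deg 89.62 z med 4.8
```

View pics/crop.png

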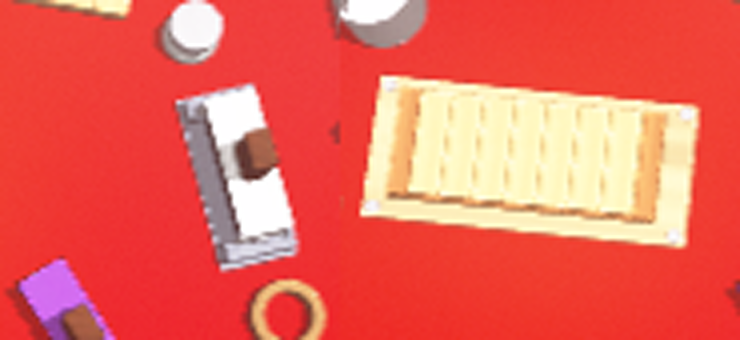

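The crop shows the white bar and handle in the grey stand (handle top at crop (262,150)). On the right is the jig, with base corners at about crop (380,76), (700,104), (685,246), (360,213).

```bash
cat >> h.py <<'E'
from scipy.spatial.transform import Rotation as R
def ray(u,v,z,K,T):
    d=T[:3,:3]@np.linalg.solve(K,[u,v,1.]); return T[:3,3]+d*(z-T[2,3])/d[2]
def st():
    from cell import observe
    o=observe(); Rm=R.from_rotvec(o["ee_rot"]).as_matrix()
    return o,Rm
def delta(target,yaw,tcpoff=None):
    "rows: total shift in tool axes to bring TCP to target with tool down & jaw axis (y) at yaw deg"
    o,Rm=st()
    x=np.array([0,0,-1.]); y=np.array([np.cos(np.radians(yaw)),np.sin(np.radians(yaw)),0])
    if y@Rm[:,1]<0: y=-y
    D=np.stack([x,y,np.cross(x,y)],1)
    sh=Rm.T@(np.array(target)-o["position"]); tn=R.from_matrix(Rm.T@D).as_rotvec()
    print("t",round(o["clock"],2),"tcp",np.round(o["position"]*1000,1),"F",np.round(o["force"],2),"w",round(o["width"],3))
    print("tool axes x,y,z in world:",np.round(Rm.T,3).tolist())
    print("shift mm",np.round(sh*1000,1),"turn",np.round(tn,4))
E
python3 - <<'E'
from h import *
f=np.load("top0.npz"); K,T=f["K"],f["T"]
C=np.array([ray(165+(X-340)/4,150+Y/4,.007,K,T)[:2]*1000 for X,Y in((380,76),(700,104),(685,246),(360,213))])
print(C.round(1),C.mean(0),[np.linalg.norm(C[i]-C[(i+1)%4]).round(1) for i in range(4)])
a=(C[1]+C[2]-C[0]-C[3]);print("jig x yaw",np.degrees(np.arctan2(-a[1],-a[0])))
p=f["p"]; hsv=cv2.cvtColor(p,cv2.COLOR_BGR2HSV); m=cv2.inRange(hsv,(9,20,120),(35,255,255)); m[:160]=0;m[220:]=0;m[:,:160]=0;m[:,265:]=0
c=max(cv2.findContours(m,cv2.RETR_EXTERNAL,cv2.CHAIN_APPROX_NONE)[0],key=cv2.contourArea)[:,0]
q=np.array([ray(u,v,.007,K,T) for u,v in c]); rect(q,"base mask")
# sheet plane
W=cloud(f["d"],K,T); c0=C.mean(0)/1000; g=np.radians(np.degrees(np.arctan2(-a[1],-a[0])))
ex=np.array([np.cos(g),np.sin(g)]); ey=np.array([-ex[1],ex[0]])
lx=(W[...,:2]-c0)@ex; ly=(W[...,:2]-c0)@ey
s=(abs(lx)<.09)&(abs(ly)<.038)&(abs(W[...,2]-.04)<.02)
for k in range(-3,4):
    t=s&(abs(lx-k*.028)<.010); print(k,t.sum(),np.median(W[t][:,2]).round(4),end=" | ")
s2=s; print(np.polyfit(lx[s2],W[s2][:,2],1))
delta([.5407,-.1885,.077],14.2+90)
E
```

```text
[[638.1 327.5]
 [608.3  37.6]
 [478.8  52.7]
 [512.3 342. ]] [559.36911714 189.97089152] [np.float64(291.5), np.float64(130.3), np.float64(291.3), np.float64(126.6)]
jig x yaw 83.76871184698109
base mask 227 c [560.  191.7] size [291.7 129.3] long dir deg 83.49 z med 7.0
-3 100 0.0438 | -2 127 0.044 | -1 128 0.0443 | 0 125 0.044 | 1 122 0.0443 | 2 121 0.0445 | 3 99 0.0442 | [0.00392948 0.04406063]
t 0.1 tcp [ 154.9 -605.   226. ] F [-0.16  0.31 -1.13] w 0.998
tool axes x,y,z in world: [[-0.0, 0.001, -1.0], [0.248, -0.969, -0.001], [-0.969, -0.248, 0.0]]
shift mm [ 149.4 -307.6 -477. ] turn [0.0029 0.0001 0.0014]
```

```bash
python3 -m handwheel '[[1,0,-0.019,-0.030,0,0,0],[1,0,-0.019,-0.030,0,0,0],[1,0,-0.019,-0.030,0,0,0],[1,0,-0.019,-0.030,0,0,0],[1,0,-0.019,-0.030,0,0,0],[1,0,-0.019,-0.030,0,0,0],[1,0,-0.019,-0.030,0,0,0],[1,0,-0.019,-0.030,0,0,0]]' 60
python3 -m handwheel '[[1,0,-0.019,-0.030,0,0,0],[1,0,-0.019,-0.030,0,0,0],[1,0,-0.019,-0.030,0,0,0],[1,0,-0.019,-0.030,0,0,0],[1,0,-0.019,-0.030,0,0,0],[1,0,-0.019,-0.030,0,0,0],[1,0,-0.019,-0.030,0,0,0],[1,0,-0.019,-0.030,0,0,0],[1,0,0,0,0,0,0]]'
cat > look.py <<'E'
from h import *; from cell import *; import sys
delta([.5407,-.1885,.077],104.2)
c=get_calibration("wrist"); p,d=get_image("wrist"); cv2.imwrite(f"pics/{sys.argv[1]}.png",p); np.savez(sys.argv[1]+".npz",p=p,d=d,K=c["camera_matrix"],T=c["pose"])
E
python3 look.py w1
python3 - <<'E'
from h import *
f=np.load("w1.npz"); W=cloud(f["d"],f["K"],f["T"]); b=(abs(W[...,0]-.54)<.1)&(abs(W[...,1]+.188)<.06)
for lo,hi,n in((.055,.08,"bar"),(.115,.14,"handle"),(.023,.04,"lips")):
    rect(W[b&(W[...,2]>lo)&(W[...,2]<hi)],n)
E
```

```text
clock: 0.9
position: [0.3505, -0.3973, 0.2265]
ee_rot: [2.088, 0.263, -2.089]
force: [0.8, -1.6, 0.6]
width: 1.003
clock: 1.8
position: [0.5477, -0.1863, 0.2263]
ee_rot: [2.087, 0.273, -2.083]
force: [-0.0, -0.0, 0.9]
width: 1.002
t 1.8 tcp [ 547.7 -186.3  226.3] F [-0.02 -0.03  0.86] w 1.002
tool axes x,y,z in world: [[0.001, 0.003, -1.0], [0.255, -0.967, -0.003], [-0.967, -0.255, -0.002]]
shift mm [149.3   0.7   7.6] turn [ 0.0102 -0.0019  0.0026]
bar 3955 c [ 538.5 -189.9] size [125.  44.] long dir deg 12.88 z med 65.3
handle 1049 c [ 539.  -189.9] size [33.7 21.9] long dir deg 13.94 z med 125.1
lips 840 c [ 537.4 -189.8] size [150.4  61.7] long dir deg 12.48 z med 29.4
```

View pics/w1.png

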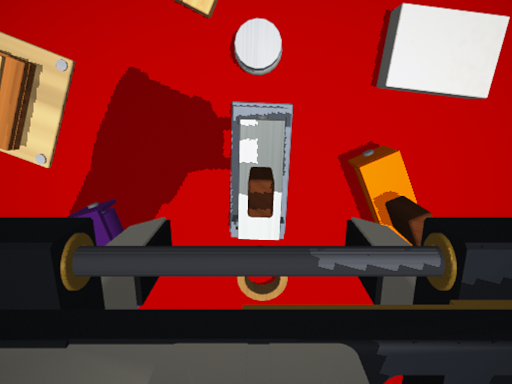

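The wrist view shows the handle at (261,191) on the silver bar, the stand beneath it, and clear space for both fingers.

```bash
python3 -m handwheel '[[1,0,0.001,0.009,0.033,-0.002,0.0026],[1,0.02,0,0,0,0,0],[1,0.03,0,0,0,0,0],[1,0.03,0,0,0,0,0],[1,0.03,0,0,0,0,0],[1,0.02,0,0,0,0,0],[1,0.019,0,0,0,0,0],[1,0,0,0,0,0,0]]'
python3 -c "
from h import *; delta([.5392,-.1897,.077],102.9)"
```

```text
clock: 2.65
position: [0.5326, -0.1971, 0.0755]
ee_rot: [2.1, 0.224, -2.115]
force: [0.2, -0.2, -0.2]
width: 1.003
t 2.65 tcp [ 532.6 -197.1   75.5] F [ 0.23 -0.25 -0.19] w 1.003
tool axes x,y,z in world: [[-0.007, -0.003, -1.0], [0.212, -0.977, 0.001], [-0.977, -0.212, 0.007]]
shift mm [-1.5 -5.8 -8. ] turn [-0.0113  0.007  -0.0013]
```

```bash
python3 -m handwheel '[[1,0,0,0,0,0,0],[1,0,0,0,0,0,0]]'
python3 -c "
from h import *; delta([.5392,-.1897,.077],102.9)"
```

```text
clock: 2.85
position: [0.5362, -0.1965, 0.079]
ee_rot: [2.105, 0.224, -2.106]
force: [0.3, -0.1, 1.0]
width: 1.0
t 2.85 tcp [ 536.2 -196.5   79. ] F [ 0.3  -0.08  1.01] w 1.0
tool axes x,y,z in world: [[0.0, -0.004, -1.0], [0.215, -0.977, 0.004], [-0.977, -0.215, 0.001]]
shift mm [ 2.  -6.  -4.4] turn [-0.0089  0.0007 -0.0038]
```

```bash
python3 -m handwheel '[[1,0.001,-0.006,-0.0044,-0.009,0,-0.0038],[1,0,0,0,0,0,0],[1,0,0,0,0,0,0],[1,0,0,0,0,0,0]]'
python3 -c "
from h import *; delta([.5392,-.1897,.077],102.9)"
```

```text
clock: 3.25
position: [0.5391, -0.1887, 0.0769]
ee_rot: [2.1, 0.24, -2.104]
force: [-0.3, 0.0, 0.3]
width: 1.0
t 3.25 tcp [ 539.1 -188.7   76.9] F [-0.29  0.04  0.3 ] w 1.0
tool axes x,y,z in world: [[-0.002, 0.001, -1.0], [0.225, -0.974, -0.001], [-0.974, -0.225, 0.002]]
shift mm [-0.1  1.   0.1] turn [0.0016 0.0018 0.0009]
```

Well aligned. Next I close the gripper and lift.

```bash
python3 -m handwheel '[[0,0,0.001,0,0,0,0],[0,0,0,0,0,0,0],[0,0,0,0,0,0,0],[0,0,0,0,0,0,0],[0,0,0,0,0,0,0],[0,0,0,0,0,0,0]]' 60
python3 -c "
from h import *; delta([.5392,-.1897,.077],102.9)"
python3 -m handwheel '[[0,-0.01,0,0,0,0,0],[0,-0.02,0,0,0,0,0],[0,-0.03,0,0,0,0,0],[0,-0.02,0,0,0,0,0],[0,0,0,0,0,0,0],[0,0,0,0,0,0,0],[0,0,0,0,0,0,0],[0,0,0,0,0,0,0]]'
python3 -c "
from h import *; delta([.5592,.190,.177],83.6)"
```

```text
clock: 3.85
position: [0.5392, -0.1897, 0.0767]
ee_rot: [2.1, 0.24, -2.104]
force: [-0.1, 0.2, -1.0]
width: 0.525
t 3.85 tcp [ 539.2 -189.7   76.7] F [-0.08  0.24 -1.  ] w 0.525
tool axes x,y,z in world: [[-0.002, 0.001, -1.0], [0.225, -0.974, -0.001], [-0.974, -0.225, 0.002]]
shift mm [-0.3  0.   0. ] turn [0.0015 0.002  0.0012]
clock: 4.65
position: [0.5387, -0.1896, 0.1558]
ee_rot: [2.098, 0.241, -2.106]
force: [-0.6, 0.5, -0.3]
width: 0.008
t 4.65 tcp [ 538.7 -189.6  155.8] F [-0.56  0.55 -0.28] w 0.008
tool axes x,y,z in world: [[-0.004, 0.001, -1.0], [0.225, -0.974, -0.002], [-0.974, -0.225, 0.004]]
shift mm [ -20.9 -365.3 -105.2] turn [0.3385 0.0038 0.0014]
```

The fingers were still closing when the lift began, so the grasp missed. I'll reopen and look at where the roller is now.

```bash
python3 -m handwheel '[[1,-0.035,0,0,0,0,0],[1,-0.035,0,0,0,0,0],[1,0,0,0,0,0,0],[1,0,0,0,0,0,0],[1,0,0,0,0,0,0],[1,0,0,0,0,0,0],[1,0,0,0,0,0,0],[1,0,0,0,0,0,0]]'
python3 look.py w2
python3 - <<'E'
from h import *
f=np.load("w2.npz"); W=cloud(f["d"],f["K"],f["T"]); b=(abs(W[...,0]-.54)<.1)&(abs(W[...,1]+.188)<.06)
for lo,hi,n in((.055,.08,"bar"),(.115,.14,"handle"),(.023,.04,"lips")):
    rect(W[b&(W[...,2]>lo)&(W[...,2]<hi)],n)
E
```

```text
clock: 5.45
position: [0.5393, -0.1897, 0.2261]
ee_rot: [2.099, 0.241, -2.105]
force: [-0.2, 0.3, 0.7]
width: 0.645
t 5.45 tcp [ 539.3 -189.7  226.1] F [-0.15  0.27  0.67] w 0.645
tool axes x,y,z in world: [[-0.003, 0.001, -1.0], [0.225, -0.974, -0.002], [-0.974, -0.225, 0.003]]
shift mm [149.1  -0.6  -2.1] turn [-0.0211  0.0029  0.0017]
bar 4048 c [ 538.6 -189.9] size [123.6  44.1] long dir deg 12.92 z med 65.3
handle 1060 c [ 539.2 -189.7] size [33.2 21.9] long dir deg 13.03 z med 125.0
lips 855 c [ 537.3 -189.8] size [149.7  62.1] long dir deg 12.65 z med 29.4
```

The roller has not moved, so I'll descend again and close fully before lifting.

```bash
python3 -m handwheel '[[1,0.02,0,0,0,0,0],[1,0.02,0,0,0,0,0],[1,0.02,0,0,0,0,0],[1,0.03,0,0,0,0,0],[1,0.02,0,0,0,0,0],[1,0.02,0,0,0,0,0],[1,0.01,0,0,0,0.0015,0.0015],[1,0.009,0,0,0,0,0],[1,0,0,0,0,0,0],[1,0,0,0,0,0,0]]'
python3 -m handwheel '[[0,0,0,0,0,0,0],[0,0,0,0,0,0,0],[0,0,0,0,0,0,0],[0,0,0,0,0,0,0],[0,0,0,0,0,0,0],[0,0,0,0,0,0,0],[0,0,0,0,0,0,0],[0,0,0,0,0,0,0],[0,0,0,0,0,0,0],[0,0,0,0,0,0,0]]' 60
python3 -m handwheel '[[0,0,0,0,0,0,0],[0,0,0,0,0,0,0],[0,0,0,0,0,0,0]]' 60
python3 -c "
from h import *; delta([.5392,-.1897,.077],102.9)"
```

```text
clock: 6.5
position: [0.5397, -0.1898, 0.0783]
ee_rot: [2.101, 0.238, -2.101]
force: [0.2, 0.7, 0.5]
width: 0.999
clock: 7.5
position: [0.5392, -0.1898, 0.0776]
ee_rot: [2.101, 0.239, -2.102]
force: [0.0, -0.1, -1.1]
width: 0.238
clock: 7.8
position: [0.5392, -0.1898, 0.0776]
ee_rot: [2.101, 0.239, -2.102]
force: [0.8, 0.4, -1.3]
width: 0.235
t 7.8 tcp [ 539.2 -189.8   77.6] F [ 0.85  0.35 -1.34] w 0.235
tool axes x,y,z in world: [[-0.001, -0.0, -1.0], [0.225, -0.974, 0.0], [-0.974, -0.225, 0.001]]
shift mm [ 0.6 -0.  -0. ] turn [ 0.0015  0.0006 -0.0003]
```

```bash
python3 -m handwheel '[[0,-0.01,0,0,0,0,0],[0,-0.02,0,0,0,0,0],[0,-0.025,0,0,0,0,0],[0,-0.025,0,0,0,0,0],[0,0,0,0,0,0,0],[0,0,0,0,0,0,0],[0,0,0,0,0,0,0]]'
python3 -c "
from h import *; delta([.56-.084*.1115,.191-.084*.994,.140],83.6)"
```

```text
clock: 8.5
position: [0.5383, -0.1895, 0.1565]
ee_rot: [2.099, 0.24, -2.104]
force: [0.0, 0.3, -3.1]
width: 0.237
t 8.5 tcp [ 538.3 -189.5  156.5] F [ 0.04  0.32 -3.1 ] w 0.237
tool axes x,y,z in world: [[-0.002, 0.0, -1.0], [0.225, -0.974, -0.001], [-0.974, -0.225, 0.002]]
shift mm [  16.5 -286.6  -78.8] turn [3.384e-01 2.500e-03 2.000e-04]
```

```bash
python3 -m handwheel '[[0,0,-0.02,-0.006,0,0,0],[0,0,-0.035,-0.01,0,0,0],[0,0,-0.04,-0.01,0,0,0],[0,0,-0.04,-0.01,0,0,0],[0,0,-0.04,-0.01,0,0,0],[0,0,-0.04,-0.01,0,0,0],[0,0,-0.04,-0.01,0,0,0],[0,0,-0.0316,-0.0128,0,0,0]]'
python3 -m handwheel '[[0,0,0,0,0.08,0,0],[0,0,0,0,0.09,0,0],[0,0,0,0,0.09,0,0],[0,0,0,0,0.078,0,0],[0,0,0,0,0,0,0],[0,0,0,0,0,0,0],[0,0,0,0,0,0,0],[0,0,0,0,0,0,0]]'
python3 look.py w3
python3 -c "
from h import *; delta([.56-.086*.1115,.191-.086*.994,.120],83.6)"
```

```text
clock: 9.3
position: [0.55, 0.1098, 0.1562]
ee_rot: [2.097, 0.241, -2.104]
force: [0.7, -0.2, -3.6]
width: 0.236
clock: 10.1
position: [0.5515, 0.1072, 0.1573]
ee_rot: [-2.164, 0.12, 2.166]
force: [-0.1, -0.7, -3.7]
width: 0.234
t 10.1 tcp [551.5 107.2 157.3] F [-0.1  -0.65 -3.68] w 0.234
tool axes x,y,z in world: [[-0.001, -0.0, -1.0], [-0.11, -0.994, 0.001], [-0.994, 0.11, 0.001]]
shift mm [ 80.5 295.  -21.9] turn [-0.3581  0.0009 -0.0004]
t 10.15 tcp [551.6 107.2 157.4] F [-0.03 -0.85 -4.11] w 0.235
tool axes x,y,z in world: [[-0.001, -0.0, -1.0], [-0.11, -0.994, 0.001], [-0.994, 0.11, 0.001]]
shift mm [37.4  1.8  0.9] turn [ 0.0011  0.0006 -0.0005]
```

View pics/w3.png

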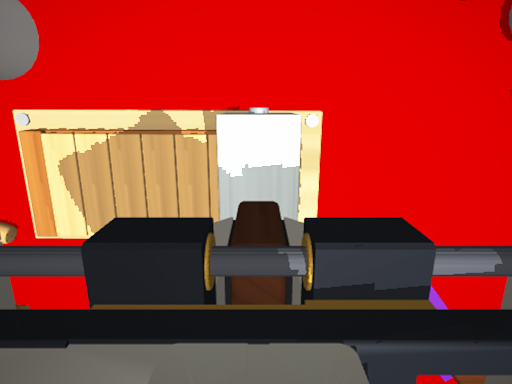

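The wrist view shows the roller held upright, with its axle across the strips over strip 1 (bar at (258,165)). Strips 2 to 7 are visible to the left.

```bash
python3 - <<'E'
from h import *
f=np.load("w3.npz"); W=cloud(f["d"],f["K"],f["T"]); g=np.radians(83.6)
ex=np.array([np.cos(g),np.sin(g)]); ey=np.array([-ex[1],ex[0]]); c0=np.array([.56,.191])
lx=(W[...,:2]-c0)@ex; ly=(W[...,:2]-c0)@ey
s=(abs(ly)<.05)&(W[...,2]>.03)&(W[...,2]<.06)&(f["d"]>0)
for k in range(-3,4):
    t=s&(abs(lx-k*.028)<.009); print(k+4,t.sum(),np.median(W[t][:,2]).round(4) if t.sum() else 0, ly[t].min().round(3),ly[t].max().round(3))
t=s&(lx>-.06)&(lx<.09); print(np.polyfit(lx[t],W[t][:,2],1))
# bed extent in jig y (sheet 92 wide)
t=s&(abs(lx)<.08); print("x extent",lx[s&(lx<.2)].max(), "base edges", [lx[(abs(W[...,2]-.0065)<.004)&(abs(ly)<.08)&(abs(lx)<.17)].min()])
E
```

```text
Traceback (most recent call last):
ValueError: zero-size array to reduction operation minimum which has no identity
```

```bash
python3 - <<'E'
from h import *
f=np.load("w3.npz"); W=cloud(f["d"],f["K"],f["T"]); g=np.radians(83.6)
ex=np.array([np.cos(g),np.sin(g)]); ey=np.array([-ex[1],ex[0]]); c0=np.array([.56,.191])
lx=(W[...,:2]-c0)@ex; ly=(W[...,:2]-c0)@ey
s=(abs(ly)<.05)&(W[...,2]>.03)&(W[...,2]<.06)&(f["d"]>0)
for k in range(-3,4):
    t=s&(abs(lx-k*.028)<.009)
    if t.sum(): print(k+4,t.sum(),np.median(W[t][:,2]).round(4), ly[t].min().round(3),ly[t].max().round(3))
t=s&(lx>-.055)&(lx<.09); print(np.polyfit(lx[t],W[t][:,2],1)); print("table",np.median(W[:90,100:400,2]))
t=s&(lx>-.055); rect(np.c_[lx[t],ly[t],W[t][:,2]],"bed local")
E
```

```text
2 219 0.0421 -0.045 0.034
3 1801 0.0422 -0.045 0.03
4 1804 0.0423 -0.045 0.031
5 1811 0.0424 -0.045 0.031
6 2004 0.0426 -0.046 0.045
7 2194 0.0427 -0.046 0.048
[0.00532458 0.04185083]
table -0.0005580219052786772
bed local 17958 c [35.2  1.9] size [168.7  95.7] long dir deg 0.04 z med 42.2
```

```bash
python3 -m handwheel '[[0,0.015,0,0,0,0,0],[0,0.015,0,0,0,0,0],[0,0.008,0,0,0,0,0],[0,0.003,0,0,0,0,0],[0,0,0,0,0,0,0],[0,0,0,0,0,0,0]]'
python3 -m handwheel '[[0,0.001,0,0,0,0,0],[0,0.001,0,0,0,0,0],[0,0.001,0,0,0,0,0],[0,0,0,0,0,0,0]]'
python3 -m handwheel '[[0,0.001,0,0,0,0,0],[0,0.0005,0,0,0,0,0],[0,0,0,0,0,0,0]]'
```

```text
clock: 10.75
position: [0.552, 0.1074, 0.1171]
ee_rot: [-2.165, 0.121, 2.164]
force: [-0.1, -1.5, -2.7]
width: 0.235
clock: 11.15
position: [0.5516, 0.1073, 0.1135]
ee_rot: [-2.164, 0.121, 2.165]
force: [0.1, -0.2, -3.4]
width: 0.238
clock: 11.45
position: [0.5516, 0.1073, 0.112]
ee_rot: [-2.164, 0.121, 2.165]
force: [0.2, 1.2, -3.7]
width: 0.235
```

Free-air baseline is about -3.4 N. I'll go down in half-millimetre steps.

```bash
python3 -m handwheel '[[0,0.001,0,0,0,0,0],[0,0.0005,0,0,0,0,0],[0,0.0005,0,0,0,0,0],[0,0,0,0,0,0,0]]'
python3 -m handwheel '[[0,0.0005,0,0,0,0,0],[0,0.0005,0,0,0,0,0],[0,0,0,0,0,0,0]]'
python3 -m handwheel '[[0,0.0005,0,0,0,0,0],[0,0,0,0,0,0,0]]'
```

```text
clock: 11.85
position: [0.5516, 0.1073, 0.11]
ee_rot: [-2.164, 0.121, 2.165]
force: [0.6, 0.4, -3.3]
width: 0.239
clock: 12.15
position: [0.5516, 0.1073, 0.109]
ee_rot: [-2.164, 0.121, 2.165]
force: [0.3, -0.1, -4.0]
width: 0.238
clock: 12.35
position: [0.5516, 0.1073, 0.1085]
ee_rot: [-2.164, 0.121, 2.165]
force: [0.2, -1.5, -2.8]
width: 0.235
```

```bash
python3 -m handwheel '[[0,0.0005,0,0,0,0,0],[0,0,0,0,0,0,0]]'
```

```text
clock: 12.55
position: [0.5517, 0.1074, 0.1082]
ee_rot: [-2.164, 0.121, 2.165]
force: [0.1, -0.6, -1.7]
width: 0.236
```

```bash
python3 -m handwheel '[[0,0.0005,0,0,0,0,0],[0,0,0,0,0,0,0]]'
python3 -m handwheel '[[0,0.0005,0,0,0,0,0],[0,0,0,0,0,0,0]]'
```

```text
clock: 12.75
position: [0.5517, 0.1075, 0.108]
ee_rot: [-2.164, 0.121, 2.164]
force: [-1.3, 0.4, 4.3]
width: 0.236
clock: 12.95
position: [0.5517, 0.1075, 0.1075]
ee_rot: [-2.164, 0.121, 2.164]
force: [-1.5, -1.1, 4.8]
width: 0.24
```

```bash
python3 -m handwheel '[[0,0.001,0,0,0,0,0],[0,0,0,0,0,0,0]]'
python3 -m handwheel '[[0,0.001,0,0,0,0,0],[0,0,0,0,0,0,0]]'
```

```text
clock: 13.15
position: [0.5517, 0.1074, 0.1064]
ee_rot: [-2.164, 0.121, 2.164]
force: [-1.0, -0.9, 4.4]
width: 0.238
clock: 13.35
position: [0.5517, 0.1075, 0.1053]
ee_rot: [-2.164, 0.121, 2.164]
force: [-2.0, 0.6, 4.3]
width: 0.237
```

```bash
python3 -m handwheel '[[0,0.0004,0,0,0,0,0],[0,0,0,0,0,0,0]]'
```

```text
clock: 13.55
position: [0.5518, 0.1075, 0.105]
ee_rot: [-2.164, 0.121, 2.164]
force: [-1.5, 0.3, 6.6]
width: 0.239
```

```bash
python3 -m handwheel '[[0,0,-0.002,0,0,0,0],[0,0,-0.002,0,0,0,0]]';python3 -m handwheel '[[0,0,-0.002,0,0,0,0]]'
```

```text
clock: 13.75
position: [0.5522, 0.1113, 0.105]
ee_rot: [-2.164, 0.121, 2.164]
force: [-2.3, -0.3, 6.9]
width: 0.234
clock: 13.85
position: [0.5524, 0.1129, 0.1051]
ee_rot: [-2.164, 0.122, 2.165]
force: [-3.5, -5.1, 9.1]
width: 0.234
```

```bash
python3 -m handwheel '[[0,0,-0.002,0,0,0,0],[0,0,-0.002,0,0,0,0]]'
```

```text
clock: 14.05
position: [0.5528, 0.1156, 0.1051]
ee_rot: [-2.164, 0.125, 2.165]
force: [-3.0, -4.1, 9.7]
width: 0.236
```

```bash
python3 -m handwheel '[[0,0,-0.002,0,0,0,0],[0,0,-0.002,0,0,0,0],[0,0,-0.002,0,0,0,0]]';python3 -m handwheel '[[0,0,-0.002,0,0,0,0],[0,0,-0.002,0,0,0,0]]'
```

```text
clock: 14.35
position: [0.5535, 0.123, 0.1051]
ee_rot: [-2.164, 0.122, 2.164]
force: [-2.7, 0.1, 6.3]
width: 0.235
clock: 14.55
position: [0.554, 0.1273, 0.1051]
ee_rot: [-2.164, 0.121, 2.164]
force: [-1.8, 0.2, 6.9]
width: 0.237
```

```bash
python3 -m handwheel '[[0,0,-0.002,0,0,0,0],[0,0,-0.002,0,0,0,0]]';python3 -m handwheel '[[0,0,-0.002,0,0,0,0],[0,0,-0.002,0,0,0,0]]';python3 -m handwheel '[[0,0,-0.002,0,0,0,0],[0,0,-0.002,0,0,0,0]]'
```

```text
clock: 14.75
position: [0.5545, 0.1313, 0.1052]
ee_rot: [-2.164, 0.121, 2.164]
force: [-2.6, 0.3, 7.4]
width: 0.238
clock: 14.95
position: [0.5549, 0.1353, 0.1051]
ee_rot: [-2.164, 0.121, 2.164]
force: [-2.5, -0.9, 8.3]
width: 0.235
clock: 15.15
position: [0.5554, 0.1393, 0.1052]
ee_rot: [-2.164, 0.121, 2.164]
force: [-2.2, 0.5, 8.4]
width: 0.238
```

```bash
python3 -m handwheel '[[0,0,-0.002,0,0,0,0],[0,0,-0.002,0,0,0,0]]';python3 -m handwheel '[[0,0,-0.002,0,0,0,0],[0,0,-0.002,0,0,0,0]]';python3 -m handwheel '[[0,0,-0.002,0,0,0,0],[0,0,-0.002,0,0,0,0],[0,0,-0.002,0,0,0,0]]';python3 -m handwheel '[[0,0,-0.002,0,0,0,0],[0,0,-0.002,0,0,0,0],[0,0,-0.002,0,0,0,0]]'
```

```text
clock: 15.35
position: [0.5557, 0.1416, 0.1052]
ee_rot: [-2.165, 0.124, 2.165]
force: [-3.1, -5.5, 11.9]
width: 0.234
clock: 15.55
position: [0.5562, 0.1459, 0.1052]
ee_rot: [-2.164, 0.124, 2.165]
force: [-2.6, -2.3, 9.7]
width: 0.237
clock: 15.85
position: [0.557, 0.1532, 0.1052]
ee_rot: [-2.165, 0.121, 2.164]
force: [-2.2, 0.3, 8.1]
width: 0.239
clock: 16.15
position: [0.5577, 0.1593, 0.1052]
ee_rot: [-2.165, 0.121, 2.164]
force: [-1.9, 0.6, 8.2]
width: 0.233
```

```bash
python3 -m handwheel '[[0,0,-0.002,0,0,0,0],[0,0,-0.002,0,0,0,0],[0,0,-0.002,0,0,0,0]]';python3 -m handwheel '[[0,0,-0.002,0,0,0,0],[0,0,-0.002,0,0,0,0]]';python3 -m handwheel '[[0,0,-0.002,0,0,0,0],[0,0,-0.002,0,0,0,0]]'
```

```text
clock: 16.45
position: [0.5583, 0.1653, 0.1052]
ee_rot: [-2.165, 0.12, 2.164]
force: [-3.2, -1.0, 8.5]
width: 0.237
clock: 16.65
position: [0.5587, 0.1685, 0.1053]
ee_rot: [-2.165, 0.122, 2.164]
force: [-2.8, -4.9, 11.2]
width: 0.235
clock: 16.85
position: [0.5591, 0.1714, 0.1052]
ee_rot: [-2.164, 0.124, 2.165]
force: [-4.0, -4.2, 11.3]
width: 0.236
```

```bash
python3 -m handwheel '[[0,0,-0.002,0,0,0,0],[0,0,-0.002,0,0,0,0],[0,0,-0.002,0,0,0,0],[0,0,-0.002,0,0,0,0]]';python3 -m handwheel '[[0,0,-0.002,0,0,0,0],[0,0,-0.002,0,0,0,0],[0,0,-0.002,0,0,0,0],[0,0,-0.002,0,0,0,0]]';python3 -m handwheel '[[0,0,-0.002,0,0,0,0],[0,0,-0.002,0,0,0,0],[0,0,-0.002,0,0,0,0]]'
```

```text
clock: 17.25
position: [0.5601, 0.1812, 0.1053]
ee_rot: [-2.165, 0.121, 2.164]
force: [-3.3, 0.3, 9.2]
width: 0.237
clock: 17.65
position: [0.5611, 0.1892, 0.1053]
ee_rot: [-2.165, 0.12, 2.164]
force: [-2.6, 0.0, 8.3]
width: 0.239
clock: 17.95
position: [0.5617, 0.1952, 0.1053]
ee_rot: [-2.165, 0.12, 2.164]
force: [-2.9, 0.5, 9.2]
width: 0.238
```

```bash
python3 -m handwheel '[[0,0,-0.002,0,0,0,0],[0,0,-0.002,0,0,0,0],[0,0,-0.002,0,0,0,0]]';python3 -m handwheel '[[0,0,-0.002,0,0,0,0],[0,0,-0.002,0,0,0,0],[0,0,-0.002,0,0,0,0]]';python3 -m handwheel '[[0,0,-0.002,0,0,0,0],[0,0,-0.002,0,0,0,0],[0,0,-0.002,0,0,0,0],[0,0,-0.002,0,0,0,0]]'
```

```text
clock: 18.25
position: [0.5623, 0.1993, 0.1053]
ee_rot: [-2.165, 0.124, 2.165]
force: [-2.7, -4.2, 11.5]
width: 0.234
clock: 18.55
position: [0.563, 0.2068, 0.1053]
ee_rot: [-2.165, 0.121, 2.164]
force: [-3.1, 0.1, 8.6]
width: 0.238
clock: 18.95
position: [0.564, 0.2151, 0.1054]
ee_rot: [-2.165, 0.12, 2.163]
force: [-3.0, 0.2, 8.4]
width: 0.235
```

```bash
python3 -m handwheel '[[0,0,-0.002,0,0,0,0],[0,0,-0.002,0,0,0,0],[0,0,-0.002,0,0,0,0],[0,0,-0.002,0,0,0,0],[0,0,-0.002,0,0,0,0]]';python3 -m handwheel '[[0,0,-0.002,0,0,0,0],[0,0,-0.002,0,0,0,0],[0,0,-0.002,0,0,0,0]]';python3 -m handwheel '[[0,0,-0.002,0,0,0,0],[0,0,-0.002,0,0,0,0],[0,0,-0.002,0,0,0,0],[0,0,-0.002,0,0,0,0]]'
```

```text
clock: 19.45
position: [0.565, 0.2242, 0.1054]
ee_rot: [-2.165, 0.122, 2.164]
force: [-3.4, -5.0, 13.4]
width: 0.235
clock: 19.75
position: [0.5657, 0.2297, 0.1054]
ee_rot: [-2.165, 0.123, 2.164]
force: [-3.4, -2.8, 11.8]
width: 0.236
clock: 20.15
position: [0.5667, 0.239, 0.1055]
ee_rot: [-2.165, 0.12, 2.163]
force: [-3.5, -0.7, 9.1]
width: 0.239
```

```bash
python3 -m handwheel '[[0,0,-0.002,0,0,0,0],[0,0,-0.002,0,0,0,0],[0,0,-0.002,0,0,0,0],[0,0,-0.002,0,0,0,0]]';python3 -m handwheel '[[0,0,-0.002,0,0,0,0],[0,0,-0.002,0,0,0,0],[0,0,-0.002,0,0,0,0]]';python3 -m handwheel '[[0,0,-0.002,0,0,0,0],[0,0,-0.002,0,0,0,0],[0,0,-0.002,0,0,0,0],[0,0,-0.002,0,0,0,0]]'
```

```text
clock: 20.55
position: [0.5676, 0.247, 0.1055]
ee_rot: [-2.165, 0.12, 2.163]
force: [-2.5, -0.1, 8.7]
width: 0.238
clock: 20.85
position: [0.5682, 0.252, 0.1055]
ee_rot: [-2.165, 0.122, 2.164]
force: [-4.6, -4.8, 13.7]
width: 0.24
clock: 21.25
position: [0.5691, 0.2602, 0.1056]
ee_rot: [-2.165, 0.121, 2.163]
force: [-3.8, -1.6, 10.5]
width: 0.24
```

```bash
python3 -m handwheel '[[0,0,-0.002,0,0,0,0],[0,0,-0.002,0,0,0,0],[0,0,-0.002,0,0,0,0],[0,0,-0.002,0,0,0,0]]';python3 -m handwheel '[[0,0,-0.002,0,0,0,0],[0,0,-0.002,0,0,0,0],[0,0,-0.002,0,0,0,0],[0,0,-0.002,0,0,0,0],[0,0,-0.002,0,0,0,0]]'
```

```text
clock: 21.65
position: [0.5701, 0.2689, 0.1056]
ee_rot: [-2.165, 0.12, 2.163]
force: [-1.8, 0.0, 10.5]
width: 0.236
clock: 22.15
position: [0.5712, 0.2789, 0.1056]
ee_rot: [-2.165, 0.12, 2.163]
force: [-2.1, 0.3, 9.7]
width: 0.235
```

The first pass ran at about 11–14 N. I'll press a little harder (~15 N) and roll back.

```bash
python3 -m handwheel '[[0,0.0003,0.001,0,0,0,0],[0,0,0.003,0,0,0,0]]'; python3 -m handwheel '[[0,0.0001,0.004,0,0,0,0],[0,0,0.004,0,0,0,0],[0,0,0.004,0,0,0,0],[0,0,0.004,0,0,0,0]]'
```

```text
clock: 22.35
position: [0.5708, 0.2758, 0.1056]
ee_rot: [-2.165, 0.118, 2.162]
force: [-2.3, 0.2, 11.1]
width: 0.238
clock: 22.75
position: [0.569, 0.2594, 0.1055]
ee_rot: [-2.165, 0.119, 2.162]
force: [-2.1, 1.2, 11.5]
width: 0.236
```

```bash
python3 -m handwheel '[[0,0.0001,0.004,0,0,0,0],[0,0,0.004,0,0,0,0],[0,0,0.004,0,0,0,0],[0,0,0.004,0,0,0,0],[0,0,0.004,0,0,0,0],[0,0.0001,0.004,0,0,0,0],[0,0,0.004,0,0,0,0],[0,0,0.004,0,0,0,0]]'; python3 -m handwheel '[[0,0.0001,0.004,0,0,0,0],[0,0,0.004,0,0,0,0],[0,0,0.004,0,0,0,0],[0,0,0.004,0,0,0,0],[0,0,0.004,0,0,0,0],[0,0.0001,0.004,0,0,0,0],[0,0,0.004,0,0,0,0],[0,0,0.004,0,0,0,0]]'
```

```text
clock: 23.55
position: [0.5655, 0.2275, 0.1053]
ee_rot: [-2.165, 0.119, 2.162]
force: [-3.0, 0.8, 11.7]
width: 0.238
clock: 24.35
position: [0.562, 0.1957, 0.1051]
ee_rot: [-2.165, 0.119, 2.162]
force: [-3.9, 1.3, 12.8]
width: 0.238
```

```bash
python3 -m handwheel '[[0,0.0001,0.004,0,0,0,0],[0,0,0.004,0,0,0,0],[0,0,0.004,0,0,0,0],[0,0,0.004,0,0,0,0],[0,0,0.004,0,0,0,0],[0,0.0001,0.004,0,0,0,0],[0,0,0.004,0,0,0,0],[0,0,0.004,0,0,0,0]]'; python3 -m handwheel '[[0,0.0001,0.004,0,0,0,0],[0,0,0.004,0,0,0,0],[0,0,0.004,0,0,0,0],[0,0,0.004,0,0,0,0],[0,0,0.004,0,0,0,0],[0,0.0001,0.004,0,0,0,0],[0,0,0.004,0,0,0,0],[0,0,0.004,0,0,0,0],[0,0,0.004,0,0,0,0],[0,0,0.004,0,0,0,0]]'
```

```text
clock: 25.15
position: [0.5585, 0.1638, 0.105]
ee_rot: [-2.166, 0.119, 2.162]
force: [-3.4, 0.8, 13.0]
width: 0.243
clock: 26.15
position: [0.554, 0.1238, 0.1047]
ee_rot: [-2.166, 0.119, 2.162]
force: [-3.7, 1.8, 12.2]
width: 0.236
```

```bash
python3 -m handwheel '[[0,0,0.004,0,0,0,0],[0,0,0.004,0,0,0,0],[0,0,0.004,0,0,0,0],[0,0,0.004,0,0,0,0],[0,0,0.004,0,0,0,0],[0,0,0,0,0,0,0]]'
python3 -m handwheel '[[0,-0.005,0,0,0,0,0],[0,-0.02,0,0,0,0,0],[0,-0.03,0,0,0,0,0],[0,-0.01,0,0,0,0,0],[0,0,0,0,0,0,0],[0,0,0,0,0,0,0],[0,0,0,0,0,0,0]]'
python3 look.py w4
python3 - <<'E'
from h import *; from cell import *
f=np.load("w4.npz"); W=cloud(f["d"],f["K"],f["T"])
c=get_calibration("top"); p,d=get_image("top"); V=cloud(d,c["camera_matrix"],c["pose"])
f0=np.load("top0.npz"); V0=cloud(f0["d"],f0["K"],f0["T"])
g=np.radians(83.6); ex=np.array([np.cos(g),np.sin(g)]); ey=np.array([-ex[1],ex[0]]); c0=np.array([.56,.191])
for nm,Q in(("wrist",W),("top0",V0),("top1",V)):
    lx=(Q[...,:2]-c0)@ex; ly=(Q[...,:2]-c0)@ey
    s=(abs(ly)<.04)&(Q[...,2]>.03)&(Q[...,2]<.06)
    print(nm,[(k+4,round(float(np.median(Q[t][:,2]))*1000,1)) for k in range(-3,4) if (t:=s&(abs(lx-k*.028)<.009)).sum()>10])
delta([.5392,-.1897,.165],102.9)
E
```

```text
clock: 26.75
position: [0.5518, 0.103, 0.1046]
ee_rot: [-2.165, 0.121, 2.163]
force: [-3.3, 0.0, 12.7]
width: 0.234
clock: 27.45
position: [0.5503, 0.103, 0.1669]
ee_rot: [-2.162, 0.122, 2.168]
force: [-0.1, 0.5, -2.9]
width: 0.24
t 27.45 tcp [550.3 103.  166.9] F [-0.1   0.48 -2.94] w 0.24
tool axes x,y,z in world: [[-0.003, -0.001, -1.0], [-0.111, -0.994, 0.001], [-0.994, 0.111, 0.003]]
shift mm [ 90.3 290.6 -23.1] turn [-0.3591  0.0029 -0.0009]
wrist [(2, 38.7), (3, 38.8), (4, 38.9), (5, 39.0), (6, 39.2), (7, 39.3)]
top0 [(1, 44.0), (2, 44.0), (3, 44.5), (4, 44.0), (5, 44.2), (6, 44.5), (7, 44.4)]
top1 [(3, 39.9), (4, 41.2), (5, 40.5), (6, 41.4), (7, 41.5)]
t 27.55 tcp [550.5 103.1 167.2] F [-0.58 -0.72 -2.84] w 0.236
tool axes x,y,z in world: [[-0.002, -0.001, -1.0], [-0.111, -0.994, 0.001], [-0.994, 0.111, 0.002]]
shift mm [  2.5 292.2 -21.3] turn [-0.3364  0.0025 -0.0008]
```

View pics/w4.png

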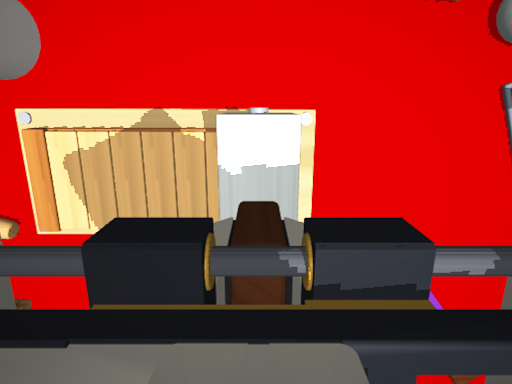

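Strips 2 to 7 have dropped by a uniform 3.4 mm in the wrist depth, and the roller sits in the grip as before (bar at (258,165)). Strip 1 is hidden by the roller. Now I go back to the stand.

```bash
python3 -m handwheel '[[0,0,0.02,-0.002,0,0,0],[0,0,0.035,-0.003,0,0,0],[0,0,0.04,-0.003,0,0,0],[0,0,0.04,-0.003,0,0,0],[0,0,0.04,-0.003,0,0,0],[0,0,0.04,-0.003,0,0,0],[0,0,0.04,-0.003,0,0,0],[0,0,0.037,-0.0013,0,0,0]]'
python3 -m handwheel '[[0,0,0,0,-0.08,0,0],[0,0,0,0,-0.09,0,0],[0,0,0,0,-0.09,0,0],[0,0,0,0,-0.0764,0,0],[0,0,0,0,0,0,0],[0,0,0,0,0,0,0],[0,0,0,0,0,0,0],[0,0,0,0,0,0,0]]'
python3 look.py w5
python3 - <<'E'
from h import *
for n in("w3","w4"):
    f=np.load(n+".npz"); d=f["d"]; print(n,"bar depth",np.median(d[140:190,235:285]).round(4),"grad rows",(np.median(d[185:195,235:285])-np.median(d[125:135,235:285])).round(4),"cols",(np.median(d[120:190,280:290])-np.median(d[120:190,225:235])).round(4))
f=np.load("w5.npz"); W=cloud(f["d"],f["K"],f["T"]); b=(abs(W[...,0]-.54)<.1)&(abs(W[...,1]+.188)<.06)
rect(W[b&(W[...,2]>.023)&(W[...,2]<.04)],"lips")
rect(W[b&(W[...,2]>.12)&(W[...,2]<.18)],"bar")
delta([.5392,-.1897,.0776],102.9)
E
```

```text
clock: 28.35
position: [0.5394, -0.1912, 0.1679]
ee_rot: [-2.163, 0.122, 2.165]
force: [0.8, 0.2, -2.9]
width: 0.242
clock: 29.15
position: [0.5399, -0.1892, 0.1685]
ee_rot: [2.102, 0.236, -2.103]
force: [0.1, 0.1, -3.0]
width: 0.237
t 29.15 tcp [ 539.9 -189.2  168.5] F [ 0.06  0.13 -2.97] w 0.237
tool axes x,y,z in world: [[-0.001, -0.0, -1.0], [0.222, -0.975, 0.0], [-0.975, -0.222, 0.001]]
shift mm [91.5 -0.5 -1. ] turn [-0.0237  0.0006 -0.0003]
w3 bar depth 0.1719 grad rows 0.0082 cols 0.0
w4 bar depth 0.1719 grad rows 0.0081 cols 0.0002
lips 786 c [ 604.5 -174.9] size [12.1 61.5] long dir deg -77.2 z med 29.4
bar 8818 c [ 573.1 -181.1] size [60.9 44.3] long dir deg 13.0 z med 156.2
t 29.2 tcp [ 539.9 -189.2  168.5] F [ 0.72  0.16 -3.37] w 0.237
tool axes x,y,z in world: [[-0.0, -0.0, -1.0], [0.223, -0.975, 0.0], [-0.975, -0.223, 0.001]]
shift mm [90.9  0.3  0.8] turn [-0.0007  0.0006 -0.0004]
```

```bash
python3 -m handwheel '[[0,0.01,0.0003,0.0007,0,0,0],[0,0.02,0,0,0,0,0],[0,0.02,0,0,0,0,0],[0,0.015,0,0,0,0,0],[0,0.008,0,0,0,0,0],[0,0.003,0,0,0,0,0],[0,0,0,0,0,0,0],[0,0,0,0,0,0,0]]'
python3 -c "
from h import *; delta([.5392,-.1897,.0776],102.9)"
```

```text
clock: 30.0
position: [0.5398, -0.1898, 0.0932]
ee_rot: [2.103, 0.237, -2.101]
force: [0.1, 0.3, -3.6]
width: 0.237
t 30.0 tcp [ 539.8 -189.8   93.2] F [ 0.07  0.31 -3.62] w 0.237
tool axes x,y,z in world: [[0.001, -0.001, -1.0], [0.223, -0.975, 0.001], [-0.975, -0.223, -0.001]]
shift mm [15.6 -0.3  0.6] turn [-0.0001 -0.0005 -0.0009]
```

```bash
python3 -m handwheel '[[0,0.005,0,0.0005,0,0,0],[0,0.004,0,0,0,0,0],[0,0.003,0,0,0,0,0],[0,0.002,0,0,0,0,0],[0,0,0,0,0,0,0],[0,0,0,0,0,0,0]]'
python3 -m handwheel '[[0,0.001,0,0,0,0,0],[0,0.0005,0,0,0,0,0],[0,0,0,0,0,0,0],[0,0,0,0,0,0,0]]'
```

```text
clock: 30.6
position: [0.5388, -0.1898, 0.0786]
ee_rot: [2.102, 0.237, -2.103]
force: [-0.0, 0.2, -3.4]
width: 0.235
clock: 31.0
position: [0.539, -0.1899, 0.0776]
ee_rot: [2.102, 0.237, -2.102]
force: [-2.4, 0.1, 5.7]
width: 0.236
```

It is seated (contact about 9 N at the original height). Now I release.

```bash
python3 -m handwheel '[[0,-0.0006,0,0,0,0,0],[0,0,0,0,0,0,0],[1,0,0,0,0,0,0],[1,0,0,0,0,0,0],[1,0,0,0,0,0,0],[1,0,0,0,0,0,0],[1,0,0,0,0,0,0],[1,0,0,0,0,0,0],[1,0,0,0,0,0,0],[1,0,0,0,0,0,0]]'
python3 -m handwheel '[[1,0,0,0,0,0,0],[1,0,0,0,0,0,0],[1,0,0,0,0,0,0],[1,0,0,0,0,0,0]]'
python3 -m handwheel '[[1,-0.01,0,0,0,0,0],[1,-0.03,0,0,0,0,0],[1,-0.03,0,0,0,0,0],[1,-0.03,0,0,0,0,0],[1,-0.03,0,0,0,0,0],[1,-0.02,0,0,0,0,0],[1,0,0,0,0,0,0],[1,0,0,0,0,0,0]]'
python3 look.py w6
python3 - <<'E'
from h import *; from cell import *
f=np.load("w6.npz"); W=cloud(f["d"],f["K"],f["T"]); b=(abs(W[...,0]-.54)<.1)&(abs(W[...,1]+.188)<.06)
for lo,hi,n in((.055,.08,"bar"),(.115,.14,"handle"),(.023,.04,"lips")):
    rect(W[b&(W[...,2]>lo)&(W[...,2]<hi)],n)
p,d=get_image("side"); cv2.imwrite("pics/side1.png",p)
E
```

```text
clock: 32.0
position: [0.5388, -0.1898, 0.0777]
ee_rot: [2.102, 0.237, -2.103]
force: [0.1, -0.7, 0.1]
width: 0.884
clock: 32.4
position: [0.5388, -0.1898, 0.0777]
ee_rot: [2.102, 0.237, -2.103]
force: [-0.3, 0.2, 0.3]
width: 0.996
clock: 33.2
position: [0.5389, -0.1898, 0.2282]
ee_rot: [2.102, 0.237, -2.101]
force: [-0.3, -0.0, -0.6]
width: 0.998
t 33.2 tcp [ 538.9 -189.8  228.2] F [-0.27 -0.02 -0.64] w 0.998
tool axes x,y,z in world: [[0.001, -0.001, -1.0], [0.223, -0.975, 0.001], [-0.975, -0.223, -0.0]]
shift mm [151.2  -1.   -2. ] turn [-0.0227 -0.0003 -0.0009]
bar 4045 c [ 538.  -189.7] size [124.9  44.1] long dir deg 12.77 z med 65.3
handle 1043 c [ 538.5 -189.6] size [33.6 21.3] long dir deg 12.62 z med 125.1
lips 847 c [ 537.7 -189.6] size [149.4  61.6] long dir deg 12.62 z med 29.4
```

View pics/side1.png

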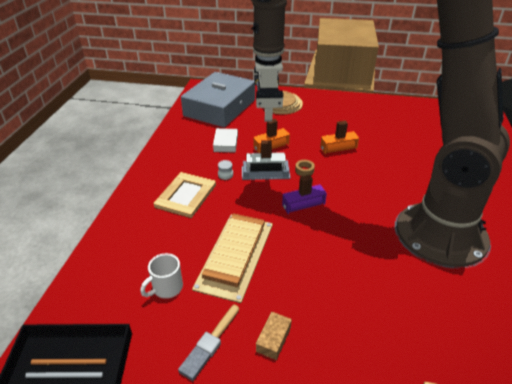

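The side view shows the roller upright in its stand at (265,162) with the gripper clear above it, and the bystanders where they were. I'll check all the strips from the top depth before handing in.

```bash
python3 - <<'E'
from h import *; from cell import *
out={}
for n in("top","side"):
    c=get_calibration(n); f0=np.load(n+"0.npz")
    p,d=get_image(n); D={}
    for nm,dd in(("0",f0["d"]),("1",d)):
        Q=cloud(dd,f0["K"],f0["T"]); g=np.radians(83.6); ex=np.array([np.cos(g),np.sin(g)]); ey=np.array([-ex[1],ex[0]]); c0=np.array([.56,.191])
        lx=(Q[...,:2]-c0)@ex; ly=(Q[...,:2]-c0)@ey; s=(abs(ly)<.036)&(Q[...,2]>.03)&(Q[...,2]<.06)
        D[nm]=[np.mean(Q[s&(abs(lx-k*.028)<.010)][:,2])*1000 for k in range(-3,4)]
    r=np.array(D["0"])-D["1"]; print(n,"drop mm",r.round(1)); out[n]=r
if min(out["top"].min(),out["side"].min())>2.2: sign_off(); print("signed off")
E
```

```text
top drop mm [3.4 3.8 4.1 3.3 3.6 3.8 3. ]
side drop mm [3.8 3.8 3.7 3.1 3.6 3.7 3.8]
the job is handed in; nothing more can be done
signed off
```

The roller took the sheet from end to end and is back in its stand, and I handed the job in at about 33 s of the 72 s allowed. No verdict is reported.

**Grasp:** My first lift came up empty because I started it before the fingers had closed. Nothing moved, and the second grasp held.

**Rolling:** I pressed strip 1 until I felt it go home, then rolled along to strip 7. The load was about 10–13 N on pressed strips, and about 17–18 N was the highest reading, when the wheel met a new strip. I then rolled back to strip 1 at about 15–16 N. Force is only reported at the end of each short move, so brief peaks in between were not seen.

**Last checks:**
- **Strips:** All seven sit 3.0–4.1 mm lower than at the start in both the top and side depth images. That is slightly more than the 3 mm of travel, so it reflects depth noise. The wrist camera showed a uniform 3.4 mm on strips 2 to 7; strip 1 was hidden by the roller there.
- **Roller:** It is back within about 1 mm of its starting position and at the same height. Its axle is aligned with the stand to within about 0.2°, and the gripper is open and well clear above it.
- **Bystanders:** They look unmoved in the side view; I did not measure them.

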